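# Open the dough sheeter's roller gap by one hole and shut the guard

### The job

Get the bench dough sheeter ready for the next batch: pull the red spring knob on the gap lever to draw its index pin, swing the lever one hole towards the thick end of the yellow wedge, and let the pin drop fully home in that hole. Then lower the clear infeed guard gently until it is fully shut. Leave the things standing around as they are.

Things in the scene. Friction and masses are not known exactly. Their poses are not given: they have to be found in the camera images.
- sheeter: Fixed white bench dough sheeter, 580 mm wide (y), 380 deep (x), 235 high; origin under its middle on the table, x towards its back. Its front (-x) looks roughly at the robot (yaw within 0.25 rad). Its right end (-y) is a drive housing 220 mm wide: a front panel sloping 30 degrees, rising to the back, carries the gap dial; its top behind is level, 212 mm up. Infeed and guard are to the left (+y).
- dial_pivot (a point): Where the gap lever's axis meets the sloped panel's surface. z: that axis, square to the panel (leaning 30 degrees from vertical towards the sheeter's front); x up the slope; y to the sheeter's left. Up the slope from here a 10 mm thick steel index plate lies as an arc with five brass-bushed 13 mm holes, 25 degrees (0.436 rad) apart on a 105 mm radius about this axis.
- next_hole (a point): Middle of the mouth of the hole to go to (fourth of five from the thin end), 25 degrees to the sheeter's right of straight up the slope from the pivot, on the plate's upper face, 10 mm above the panel. Axes as dial_pivot's. A yellow wedge painted along the arc's outer edge grows thicker towards the sheeter's right (-y), the wide-gap end.
- gap_lever (a joint): Angle of the gap lever about the dial axis (rad, clockwise seen from above, i.e. negative about dial_pivot's z). 0: start, in the middle hole, lever pointing straight up the slope. Growing values swing it to the sheeter's right; next hole at 0.436. Other holes: -0.873, -0.436, 0.873. Play 0.015. Stays where left (friction 0.25 N m). Bar 28 mm wide, top 24 mm above panel; hub 48 mm wide, 43 high.
- index_pin (a joint): How far the lever's spring index pin is drawn (m, along the dial axis, off the panel): 0 fully home in a hole, about 0.009 tip resting on the plate between holes, from 0.010 clear of the plate, 0.014 the stop. The spring pulls back with 5 N at 0 and 10 N at the stop. Pin 10 mm in diameter, round tip; it drops in by itself if let go within about 2 mm of a hole's centre.
- index_knob (a point): Centre of the red round knob on the index pin: a cylinder 34 mm in diameter, 40 mm long along the dial axis, 105 mm from that axis; 71 mm above the panel when the pin is home, rising as it is drawn. z: pull direction; x: along the lever from its hub to the knob. A 28 mm diameter sleeve under the knob ends 25 mm below this point; the lever bar's top is 47 mm below it (pin home).
- guard (a joint): Angle of the clear plastic infeed guard (rad): 0 is fully shut (sloping 30 degrees down towards the front, resting on its stop), growing as its front edge lifts; starts open at 0.7 to 1.0. It stays where it is left (stiff hinge, needs 1 to 2 N on the handle to lower it).
- guard_hinge (a point): Middle of the guard's hinge line (along the sheeter's y), 222 mm above the table at the guard's back edge. The guard is a clear panel with steel edges, 300 mm wide, 140 mm from hinge to front edge. x axis from the handle to the hinge, y along the hinge.
- guard_handle (a point): Middle of the blue bow handle on the guard's front edge: a 14 mm round bar, 120 mm long along the sheeter's y, in the plane of the guard, 180 mm from the hinge line; 38 mm clear between the bar's centre and the guard's front edge. When the guard is shut it is 132 mm above the table and about 40 mm above the steel infeed chute.
- cutter_tin: Bystander: round copper-coloured tin with a silver lid, 80 mm diameter, 40 mm high, loose on the level top of the drive housing behind the dial. Origin under its base.
- pastry_brush: Bystander: 200 mm pastry brush lying on the table near the sheeter's front left corner.
- bench_knife: Bystander: bench knife, 95 by 152 by 25 mm, steel blade with a blue handle, lying on the table near the sheeter's front right corner.
- syrup_amber: Bystander: amber bottle, 74 mm diameter, 200 mm high, standing to the sheeter's right. Origin under its base.
- syrup_blue: Bystander: blue bottle, 74 mm diameter, 200 mm high, standing to the sheeter's right. Origin under its base.
- mixing_bowl: Bystander: round metal bowl, 180 mm diameter, 85 mm high, to the sheeter's left. Origin under its base.

How it is judged:
By the outcome, as a careful person would: the job done as asked, in the order asked, and still so for the second after the job is handed in, with the robot touching nothing.
It also fails if it takes over 48 s, if anything falls off the work surface, if the arm or the gripper's body presses on something with over 40 N, if the wrist force passes 120 N, or if a joint passes its speed limit or range.

### The arm

A 6-joint arm with a two-finger parallel gripper is mounted at the origin on the work surface. World frame = base frame: x ahead of the robot, y to its left, z up, the work surface at z = 0. Lengths are in mm, angles in rad, forces in N, time in s.
With the tool pointing down it reaches from about 275 to 750 mm from the base axis. Payload 10.2 kg.
Tool frame: the origin (TCP) lies at the very end of the fingers, on their centre line; the grasp point (between the pads) lies 19 mm behind it; z points along the fingers, x is the direction in which the jaws open and shut, and the axes are right-handed (so a half turn about z gives the same grasp; the last joint's range is limited). The gripper opens to 85 mm and grips with 20 to 120 N. Pads are 22 mm wide; open, the fingers measure 114 mm over their backs; the gripper's body (76 mm by 85 mm) begins 54 mm behind the grasp point. The pads swing forward as they close: fully open they stand 13 mm farther back than shut.
Start: joints at [1.017, 0.313, 1.498, -0, 1.331, -0.223], TCP at [170.533, 496.538, 231.294] pointing down, gripper open.
Joint ranges: [-2.94, 2.94], [-0.97, 2.17], [0.19, 2.56], [-1.23, 4.37], [0.02, 3.11], [-2.88, 2.88]. Speed limits (rad/s): [2.39, 2.39, 3.01, 3.14, 3.14, 3.14].

### API

Orientations are given as a unit quaternion [w, x, y, z].
In Python, from rig import ctrl, cams gives the robot as it stands.
- The arm moves only by the tool play_rows, never from a script. Its argument "steps" is a list of rows, each a list of 2 entries, a list of its own where there are three numbers: the shift along the tool's x, y, z normalised to -1 to 1, where 1 is 0.75 m, then the turn, a rotation vector about the tool's x, y, z normalised to -1 to 1, where 1 is 45 degrees. A call has 1 to 20 rows; each row shifts and turns the commanded pose from where the row before left it, along the tool's axes as they then stand; what a row does not reach is not made up. A row lasts 1/10 s, in which the tool goes at most 50 mm and 8.59 degrees, less where a joint would pass 70% of its speed; a pose out of reach is approached as far as the arm can. A call with a number of a shift or a turn outside -1 to 1 is refused whole. A call with a gripper value outside its range is refused whole. "grip" is the closure, from 0 (fully open) to 1 (shut), set as the call begins (left out, the last holds). The fingers move at their own pace and stop on an object; "squeeze" is the grip in N (left out, the last holds). Time passes only in rows, so rows that do not move let the fingers close. It gives the time, the measured TCP pose, the force and the opening at its end, in the units of the state.
- ctrl.sense(): the state, without advancing time (a new reading comes with each control period).
- cams.capture(name): name is "scene" or "top"; returns the picture (480x640x3 uint8, red, green, blue); there is no depth.
- cams.camera_info(name): a dict with "fx", "fy", "cx", "cy" (pixels), "dist_coeffs" ([k1, k2, p1, p2, k3] as OpenCV has them; the pictures are not rectified), "xyz" and "attitude" of the camera in the world. Camera axes: x right, y up, looking along -z (the intrinsics and any distortion apply to the point x, -y, -z); pixel columns grow to the right and rows downward; lengths in mm; the calibration is good to about 2 mm. A picture is of the moment at which its call begins. camera_info takes no time and is no camera call.
- ctrl.finish_job(): hands the job in, once; it reports no verdict.
Trained networks look in the newest picture that a camera, given by its name, has taken for a name from the list of things; names that differ only in an ending like _2 or _b are one class to them, and where a whole thing is asked for, a point or a joint stands for the part that bears it (a point fixed in the world has none). Each returns a list of dicts, best first, with "p" (0 to 1); they miss things now and then, are a little off and sometimes report something else, mostly with a low value. They report only what shows in the picture. A call takes as long as a camera call.
- cams.search_frame(camera, thing): "rect" ([centre column, centre row, width, height] in pixels, round what is visible of it).
- cams.tip_of(camera, thing): "pixel" ([column, row] in pixels: a listed point, or the origin of a listed thing).
The state is a dict: "time_s": time; "joints": joint angles; "dq": joint speeds; "tau": joint torques, N m; "eef_pos": TCP position; "ee_rot": TCP orientation; "force": force on the tool from outside, world axes, zero at the start; "wrist_torque": the same for the moment, N m; "grip_width": opening from 0.0 (shut) to 1.0 (fully open).
Only numpy, scipy, OpenCV 4.12 (cv2) and the standard library are available. Lean on these libraries where they do the work, as an engineer would, in place of code of your own. Each camera call takes 0.05 s, during which the arm holds its last target.

## Working session

There is one attempt and no reset: what is moved stays moved. The work goes in short steps, Python scripts to look and compute and a tool call to move; the robot and the scene stay as the last step left them, time stands still between calls to the robot, and variables do not carry over. Pictures are saved under pics/ and viewed, and the job is handed in when it is done.

Besides the shell and the picture viewer there is one more tool, called after "Emit:" by a JSON object that holds its "fn" and its "kwargs", one argument or row to a line. play_rows: Moves the arm, as the interface text tells. Its arguments: {"type":"object","properties":{"steps":{"type":"array"},"grip":{"type":"number"},"squeeze":{"type":"number"}},"required":["steps"]}

```bash
mkdir -p pics; ls
python3 - <<'E'
from rig import ctrl,cams
import cv2
print(ctrl.sense())
for n in("scene","top"):
    print(cams.camera_info(n))
    cv2.imwrite(f"pics/{n}0.png",cams.capture(n)[:,:,::-1])
    for t in ["dial_pivot","next_hole","index_knob","guard_hinge","guard_handle","cutter_tin","sheeter"]:
        print(n,t,[(d['pixel'],round(d['p'],2)) for d in cams.tip_of(n,t)][:2])
E
```

```text
pics
{'time_s': 0.0, 'joints': array([ 1.01659066e+00,  3.13421877e-01,  1.49846666e+00, -1.90065655e-05,
        1.33102739e+00, -2.23405709e-01]), 'dq': array([ 7.91614153e-04, -7.89764144e-04,  8.42215873e-04, -1.88991410e-04,
        5.99428117e-05,  9.77536358e-04]), 'tau': array([ 5.32523918e-04, -4.12267363e+01, -2.59752470e+01, -1.27635622e-04,
        3.96000920e-03, -2.39288227e-05]), 'eef_pos': array([170.38936072, 496.28808624, 230.73834511]), 'ee_rot': array([ 2.64088908e-04,  8.13878018e-01,  5.81035398e-01, -6.06716819e-04]), 'force': array([-0.20750175,  0.64160213, -0.0898818 ]), 'wrist_torque': array([ 0.02899309, -0.02965789, -0.00491547]), 'grip_width': 0.9969075082258726}
{'fx': 507.27454671046723, 'fy': 507.27454671046723, 'cx': 321.0133168978642, 'cy': 239.88286397503612, 'dist_coeffs': array([-0.14319647,  0.        ,  0.        ,  0.        ,  0.        ]), 'xyz': array([ 346.34859507,  908.16612469, 1130.77076449]), 'attitude': array([-0.10357684, -0.03947941,  0.37045626,  0.92221222])}
scene dial_pivot [([354.2, 204.3], 0.97)]
scene next_hole [([335.7, 179.0], 0.86)]
scene index_knob [([340.6, 174.0], 0.69)]
scene guard_hinge [([270.7, 238.1], 0.78)]
scene guard_handle [([336.5, 239.0], 0.73)]
scene cutter_tin [([294.8, 177.9], 0.67)]
scene sheeter []
{'fx': 535.0623107618111, 'fy': 535.0623107618111, 'cx': 321.9081395485759, 'cy': 238.44366208045264, 'dist_coeffs': array([-0.01606608,  0.        ,  0.        ,  0.        ,  0.        ]), 'xyz': array([ 321.5368715 ,   34.73409653, 1430.26776617]), 'attitude': array([ 0.71178146,  0.05528184, -0.06889012, -0.69682511])}
top dial_pivot [([396.9, 267.5], 0.81)]
top next_hole [([419.2, 232.7], 0.62)]
top index_knob [([401.5, 238.4], 0.6)]
top guard_hinge [([287.2, 184.7], 0.95)]
top guard_handle [([282.8, 258.4], 0.61)]
top cutter_tin [([400.1, 187.3], 0.73)]
top sheeter []
```

View pics/scene0.png

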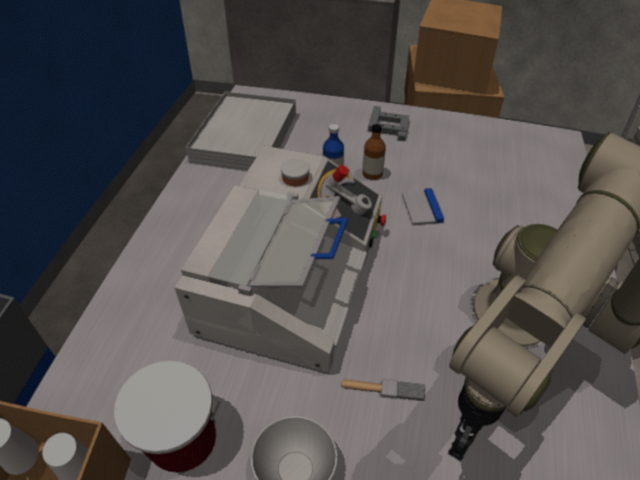

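View pics/top0.png

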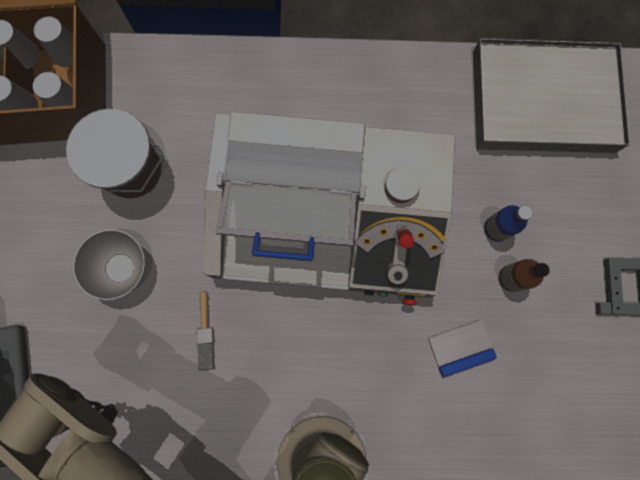

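The scene view shows the red knob near (341,173), the hub near (362,204) and the blue handle near (335,240). In the top view the knob is near (406,238), the hub near (398,272) and the handle bar near (283,252). Next I'll triangulate, using enlarged crops.

```bash
cat > h.py <<'E'
import numpy as np, cv2
from scipy.spatial.transform import Rotation as R
from scipy.optimize import least_squares
def rot(q): return R.from_quat(np.asarray(q),scalar_first=True)
def cam(c):
    A=rot(c['attitude']).as_matrix()@np.diag([1,-1,-1.])
    K=np.array([[c['fx'],0,c['cx']],[0,c['fy'],c['cy']],[0,0,1]])
    return A,np.array(c['xyz']),K,np.array(c['dist_coeffs'])
def proj(c,P):
    A,o,K,d=cam(c); P=np.atleast_2d(P).astype(float)
    rv=cv2.Rodrigues(A.T)[0]
    return cv2.projectPoints(P,rv,-A.T@o,K,d)[0][:,0]
def tri(cs,px):
    f=lambda X: np.concatenate([proj(c,X)[0]-p for c,p in zip(cs,px)])
    r=least_squares(f,[500,0,150.]); return r.x,np.abs(r.fun).max()
E
python3 - <<'E'
from rig import cams
from h import *
s=cams.camera_info("scene");t=cams.camera_info("top")
D={"dial_pivot":([354.2,204.3],[396.9,267.5]),"next_hole":([335.7,179],[419.2,232.7]),"knob":([340.6,174],[401.5,238.4]),"hinge":([270.7,238.1],[287.2,184.7]),"handle":([336.5,239],[282.8,258.4]),"tin":([294.8,177.9],[400.1,187.3])}
for k,(a,b) in D.items(): print(k,*[np.round(v,1) for v in tri([s,t],[np.array(a),np.array(b)])])
i=cv2.imread("pics/scene0.png")[130:300,180:400]; cv2.imwrite("pics/s0z.png",cv2.resize(i,None,fx=3.5,fy=3.5,interpolation=cv2.INTER_CUBIC))
i=cv2.imread("pics/top0.png")[100:310,200:460]; cv2.imwrite("pics/t0z.png",cv2.resize(i,None,fx=2.8,fy=2.8,interpolation=cv2.INTER_CUBIC))
E
```

```text
dial_pivot [ 484.8 -170.8  146.9] 1.1
next_hole [ 557.6 -216.7  193.1] 1.6
knob [ 532.7 -163.8  257. ] 0.9
hinge [654.8  95.9 238.9] 1.0
handle [484.5  98.7 275.8] 1.7
tin [ 663.3 -168.4  215.3] 0.4
```

View pics/s0z.png

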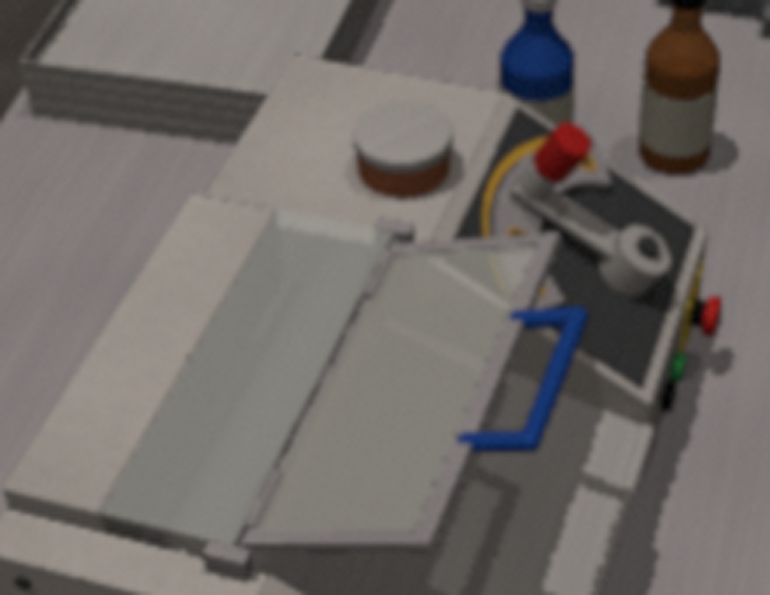

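View pics/t0z.png

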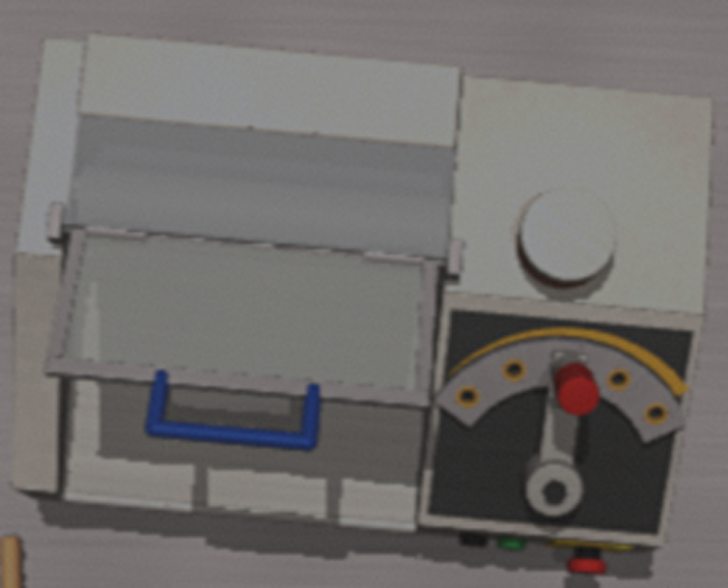

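```bash
cat > fit.py <<'E'
from rig import cams
from h import *
import json
s=cams.camera_info("scene");t=cams.camera_info("top")
S=lambda u,v: np.array([180+u/3.5,130+v/3.5]); T=lambda u,v: np.array([200+u/2.8,100+v/2.8])
def frames(p):
    Rz=R.from_euler('z',p[3]).as_matrix(); c,q=np.cos(np.pi/6),.5
    M=Rz@np.array([[c,0,-q],[0,1,0],[q,0,c]])
    return Rz,M
def hole(p,k,h=10):
    Rz,M=frames(p);a=np.radians(25*k)
    return p[:3]+M@np.array([105*np.cos(a),-105*np.sin(a),h])
def guard(p,th,y=0,r=180):
    Rz,M=frames(p);a=np.pi/6-th
    return np.array([p[4],p[5],p[7]])+Rz@np.array([-r*np.cos(a),y,-r*np.sin(a)])
def obs(p):
    Rz,M=frames(p); piv=p[:3]
    L=[(s,hole(p,0,71),S(562,152),'knob s'),(t,hole(p,0,71),T(576,388),'knob t'),
     (s,piv+M@[0,0,43],S(645,248),'hub s'),(t,piv+M@[0,0,43],T(554,490),'hub t')]
    for k,uv in((-2,(467,396)),(-1,(514,369)),(1,(619,378)),(2,(656,412))): L.append((t,hole(p,k),T(*uv),'hole%d'%k))
    L+=[(t,guard(p,p[6],54),T(153,430),'hl t'),(t,guard(p,p[6],-54),T(314,443),'hr t'),
        (s,guard(p,p[6],-54),S(580,317),'hr s'),(s,guard(p,p[6],54),S(530,440),'hl s'),
        (t,guard(p,0,0,0),T(260,244),'hinge t'),(s,guard(p,0,0,0),S(318,390),'hinge s')]
    return L
if __name__=="__main__":
    f=lambda p: np.concatenate([proj(c,X)[0]-u for c,X,u,n in obs(p)]+[[(p[7]-222)/5]])
    r=least_squares(f,[485,-170,147,0,655,96,.8,222],x_scale=[10,10,10,.1,10,10,.1,10])
    p=r.x
    print(np.round(p,3))
    for c,X,u,n in obs(p): print(n,np.round(proj(c,X)[0]-u,1))
    print('knob',hole(p,0,71),'next',hole(p,1),'handle',guard(p,p[6]),'shut',guard(p,0))
    json.dump(list(p),open('p.json','w'))
E
python3 fit.py
```

```text
[ 4.81210e+02 -1.71470e+02  1.33019e+02 -7.00000e-02  6.54692e+02
  8.55560e+01  8.64000e-01  2.20165e+02]
knob s [-1.6  0.4]
knob t [ 0.1 -0.2]
hub s [ 0.1 -0.8]
hub t [0.3 0.9]
hole-2 [ 0.2 -0. ]
hole-1 [-0.1  0.1]
hole1 [-0.3  0.3]
hole2 [-0.3  0.4]
hl t [3.9 0.2]
hr t [-4.   0.1]
hr s [-1.8  1.6]
hl s [ 0.2 -1.7]
hinge t [-0.8  0.9]
hinge s [ 0.6 -1.3]
knob [ 536.50842882 -175.33164248  247.00658019] next [ 555.34376267 -221.13009052  189.26018938] handle [485.44122907  97.37650216 280.28587559] shut [499.18616162  96.41656838 130.16540031]
```

```bash
cat > plan.py <<'E'
from h import *
def rel(pos,q,tpos,tM):
    """body shift normalised total, rotvec normalised total (small-step: shift in tool axes), plus constant twist"""
    M0=rot(q).as_matrix(); d=M0.T@(np.array(tpos)-pos); rv=R.from_matrix(M0.T@tM).as_rotvec()
    return d/750, rv/(np.pi/4)
def twist(pos,q,tpos,tM,n):
    M0=rot(q).as_matrix(); d=M0.T@(np.array(tpos)-pos); rv=R.from_matrix(M0.T@tM).as_rotvec()
    # row: shift along current axes then turn; find const shift u so n rows reach target
    r1=R.from_rotvec(rv/n).as_matrix(); A=np.zeros((3,3));B=np.eye(3)
    for i in range(n): A+=B; B=B@r1
    u=np.linalg.solve(A,d)
    return u/750, rv/n/(np.pi/4)
def roll(pos,q,rows):
    p=np.array(pos);M=rot(q).as_matrix()
    out=[]
    for s,r in rows:
        p=p+M@(np.array(s)*750); M=M@R.from_rotvec(np.array(r)*np.pi/4).as_matrix(); out.append((p.copy(),M.copy()))
    return out
E
python3 - <<'E'
from rig import ctrl
from fit import *; from plan import *
p=np.array(json.load(open('p.json')));Rz,M=frames(p)
tM=np.column_stack([M[:,1],M[:,0],-M[:,2]]); print(np.linalg.det(tM))
st=ctrl.sense()
# via straight up-over, then oriented
pre=hole(p,0,71)+tM@[0,0,19-70]
print('pre',pre)
v=np.array([420,0,350.])
for n in (20,):
    u,r=twist(st['eef_pos'],st['ee_rot'],pre+[0,0,30],tM,n); print(n,u.round(4),r.round(4))
    for P,_ in roll(st['eef_pos'],st['ee_rot'],[(u,r)]*n)[::3]: print(P.round())
E
```

```text
1.0000000000000009
pre [ 511.07039038 -173.55507265  291.17387578]
20 [-0.039   0.0325  0.0015] [-0.0331  0.0044 -0.0162]
[184. 461. 230.]
[227. 355. 230.]
[275. 251. 235.]
[325. 149. 245.]
[378.  50. 261.]
[434. -48. 283.]
[ 492. -143.  311.]
```

Emit:
{"fn": "play_rows", "kwargs": {
  "steps": [
    [[-0.039,0.0325,-0.006],[-0.033,0.0044,-0.0162]],
    [[-0.039,0.0325,-0.006],[-0.033,0.0044,-0.0162]],
    [[-0.039,0.0325,-0.006],[-0.033,0.0044,-0.0162]],
    [[-0.039,0.0325,-0.006],[-0.033,0.0044,-0.0162]],
    [[-0.039,0.0325,-0.006],[-0.033,0.0044,-0.0162]],
    [[-0.039,0.0325,0],[-0.033,0.0044,-0.0162]],
    [[-0.039,0.0325,0],[-0.033,0.0044,-0.0162]],
    [[-0.039,0.0325,0],[-0.033,0.0044,-0.0162]],
    [[-0.039,0.0325,0],[-0.033,0.0044,-0.0162]],
    [[-0.039,0.0325,0],[-0.033,0.0044,-0.0162]],
    [[-0.039,0.0325,0],[-0.033,0.0044,-0.0162]],
    [[-0.039,0.0325,0],[-0.033,0.0044,-0.0162]],
    [[-0.039,0.0325,0],[-0.033,0.0044,-0.0162]],
    [[-0.039,0.0325,0],[-0.033,0.0044,-0.0162]],
    [[-0.039,0.0325,0],[-0.033,0.0044,-0.0162]],
    [[-0.039,0.0325,0],[-0.033,0.0044,-0.0162]],
    [[-0.039,0.0325,0],[-0.033,0.0044,-0.0162]],
    [[-0.039,0.0325,0],[-0.033,0.0044,-0.0162]],
    [[-0.039,0.0325,0],[-0.033,0.0044,-0.0162]],
    [[-0.039,0.0325,0],[-0.033,0.0044,-0.0162]]
  ],
  "grip": 0,
  "squeeze": 40
}}

```text
time_s: 2.8
eef_pos: [505.4, -174.2, 365.4]
ee_rot: [0.189, 0.707, 0.659, 0.176]
force: [0.8, 0.4, -0.1]
grip_width: 0.995
```

Run:
```python
from rig import ctrl,cams
from fit import *; from plan import *
p=np.array(json.load(open('p.json')));Rz,M=frames(p)
tM=np.column_stack([M[:,1],M[:,0],-M[:,2]])
st=ctrl.sense(); print(st['time_s'],st['eef_pos'],st['joints'].round(2),st['force'].round(1))
d,r=rel(st['eef_pos'],st['ee_rot'],hole(p,0,71)+tM@[0,0,19],tM); print((d*750).round(1),d.round(4),r.round(3))
for n,b in(("scene",(130,300,180,400)),("top",(100,310,200,460))):
    i=cams.capture(n)[b[0]:b[1],b[2]:b[3],::-1]; cv2.imwrite(f"pics/{n}1.png",cv2.resize(i,None,fx=2.8,fy=2.8,interpolation=cv2.INTER_CUBIC))
```

```text
2.8 [ 505.4271186  -174.15856084  365.3929475 ] [-0.7   0.    1.61  0.33  1.12 -2.28] [ 0.8  0.4 -0.1]
[  0.9 -32.1 137.1] [ 0.0012 -0.0429  0.1828] [-0.001 -0.001 -0.001]
```

View pics/scene1.png

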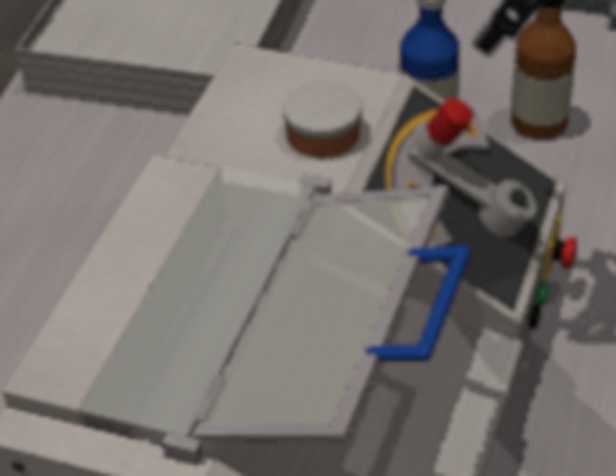

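View pics/top1.png

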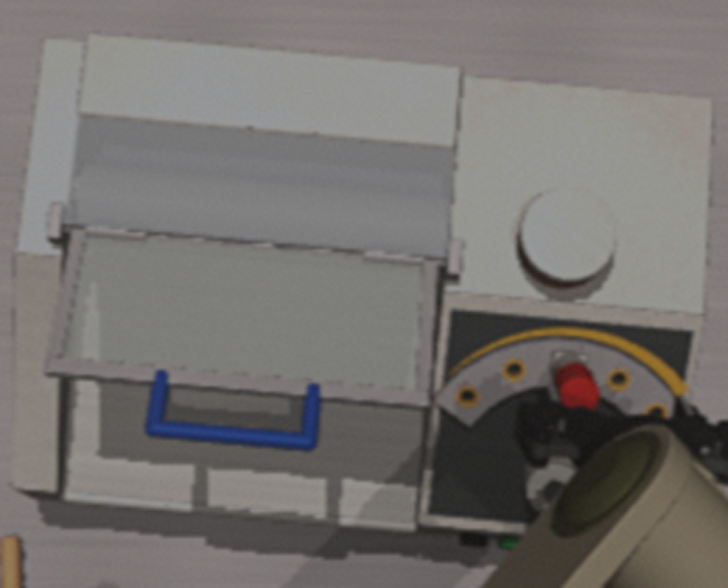

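Emit:
{"fn": "play_rows", "kwargs": {
  "steps": [
    [[0.0006,-0.0215,0],[0,0,0]],
    [[0.0006,-0.0215,0],[0,0,0]],
    [[0,0,0.03],[0,0,0]],
    [[0,0,0.03],[0,0,0]],
    [[0,0,0.03],[0,0,0]],
    [[0,0,0.03],[0,0,0]],
    [[0,0,0.02],[0,0,0]],
    [[0,0,0.02],[0,0,0]],
    [[0,0,0.02],[0,0,0]],
    [[0,0,0],[0,0,0]]
  ]
}}

```text
time_s: 3.9
eef_pos: [543.9, -173.4, 230.1]
ee_rot: [0.186, 0.707, 0.659, 0.176]
force: [0.1, -0.8, 0.1]
grip_width: 1.003
```

Run:
```python
from rig import ctrl,cams
from fit import *; from plan import *
p=np.array(json.load(open('p.json')));Rz,M=frames(p)
tM=np.column_stack([M[:,1],M[:,0],-M[:,2]])
st=ctrl.sense(); print(st['time_s'],st['eef_pos'],st['joints'].round(2),st['force'].round(1))
d,r=rel(st['eef_pos'],st['ee_rot'],hole(p,0,71)+tM@[0,0,19],tM); print((d*750).round(1),d.round(4),r.round(3))
o=[]
for n,b in(("scene",(130,230,300,400)),("top",(200,300,360,460))):
    i=cams.capture(n)[b[0]:b[1],b[2]:b[3],::-1]; o.append(cv2.resize(i,None,fx=4,fy=4,interpolation=cv2.INTER_CUBIC))
cv2.imwrite(f"pics/b2.png",np.hstack(o))
```

```text
3.9 [ 543.88330295 -173.40362443  230.07860382] [-0.64  0.18  1.77  0.39  0.79 -2.36] [ 0.1 -0.8  0.1]
[-2.4  2.2  0.7] [-0.0032  0.003   0.0009] [-0.006 -0.004 -0.001]
```

View pics/b2.png

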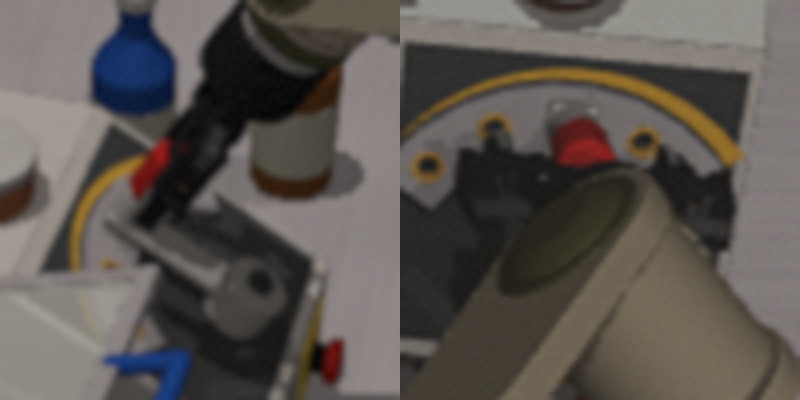

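The left crop shows the near finger over the knob, whose red still shows at (150,170), with its tip above the bar. The right crop shows the knob at (583,145) between the jaws. I'll correct a little up the slope and close.

Emit:
{"fn": "play_rows", "kwargs": {
  "steps": [
    [[-0.003,0.004,0],[0,0,0]],
    [[0,0,0],[0,0,0]],
    [[0,0,0],[0,0,0]],
    [[0,0,0],[0,0,0]],
    [[0,0,0],[0,0,0]],
    [[0,0,0],[0,0,0]],
    [[0,0,0],[0,0,0]],
    [[0,0,0],[0,0,0]]
  ],
  "grip": 1,
  "squeeze": 60
}}

```text
time_s: 4.8
eef_pos: [546.7, -176.7, 233.9]
ee_rot: [0.188, 0.707, 0.659, 0.176]
force: [-3.7, 2.5, 6.1]
grip_width: 0.385
```

```bash
cat > st.py <<'E'
from rig import ctrl,cams
from fit import *; from plan import *
p=np.array(json.load(open('p.json')));Rz,M=frames(p)
st=ctrl.sense(); T0=rot(st['ee_rot']).as_matrix()
print('t',st['time_s'],'j',st['joints'].round(2),'w',st['grip_width'].round(3))
print('F dial',(M.T@st['force']).round(1),'F tool',(T0.T@st['force']).round(1),'T',st['wrist_torque'].round(2))
g=st['eef_pos']-T0@[0,0,19]; print('grasp pt dial',(M.T@(g-p[:3])).round(1), 'tool z dial',(M.T@T0[:,2]).round(3),'x',(M.T@T0[:,0]).round(3))
E
python3 st.py
```

```text
Traceback (most recent call last):
  File "st.py", line 5, in <module>
    print('t',st['time_s'],'j',st['joints'].round(2),'w',st['grip_width'].round(3))
                                                         ^^^^^^^^^^^^^^^^^^^^^^
AttributeError: 'float' object has no attribute 'round'
```

```bash
sed -i "s/st\['grip_width'\].round(3)/round(st['grip_width'],3)/" st.py; python3 st.py
```

```text
t 4.8 j [-0.64  0.18  1.75  0.39  0.8  -2.36] w 0.385
F dial [-0.3  2.2  7.2] F tool [ 2.2 -0.3 -7.2] T [0.32 0.45 0.06]
grasp pt dial [107.3  -0.7  73.5] tool z dial [-0.002  0.001 -1.   ] x [0.001 1.    0.001]
```

Emit:
{"fn": "play_rows", "kwargs": {
  "steps": [
    [[0,0,-0.003],[0,0,0]],
    [[0,0,-0.003],[0,0,0]],
    [[0,0,-0.003],[0,0,0]],
    [[0,0,-0.003],[0,0,0]],
    [[0,0,-0.003],[0,0,0]],
    [[0,0,-0.0015],[0,0,0]],
    [[0,0,0],[0,0,0]]
  ]
}}

```text
time_s: 5.5
eef_pos: [540.8, -176.3, 243.5]
ee_rot: [0.188, 0.707, 0.659, 0.176]
force: [8.6, 0.3, -6.7]
grip_width: 0.38
```

```bash
python3 st.py
```

```text
t 5.5 j [-0.65  0.16  1.75  0.38  0.82 -2.35] w 0.38
F dial [  4.1   0.9 -10.1] F tool [ 0.9  4.1 10.1] T [ 0.   -0.62  0.02]
grasp pt dial [107.1  -0.7  84.8] tool z dial [-0.002  0.001 -1.   ] x [0.001 1.    0.001]
```

Emit:
{"fn": "play_rows", "kwargs": {
  "steps": [
    [[0,0,-0.001],[0,0,0]],
    [[0,0,0],[0,0,0]],
    [[-0.0061,-0.00013,0],[0,0,0.0556]],
    [[-0.0061,-0.00013,0],[0,0,0.0556]],
    [[-0.0061,-0.00013,0],[0,0,0.0556]],
    [[0,0,0],[0,0,0]]
  ]
}}

```text
time_s: 6.1
eef_pos: [538.6, -190.4, 243.4]
ee_rot: [0.176, 0.749, 0.61, 0.188]
force: [8.6, -2.1, -6.4]
grip_width: 0.385
```

```bash
python3 st.py
```

```text
t 6.1 j [-0.68  0.17  1.74  0.4   0.83 -2.25] w 0.385
F dial [ 4.3 -1.5 -9.9] F tool [-0.9  4.5  9.9] T [-0.24 -0.42 -0.16]
grasp pt dial [106.  -14.9  85.3] tool z dial [-0.002  0.001 -1.   ] x [0.134 0.991 0.   ]
```

Emit:
{"fn": "play_rows", "kwargs": {
  "steps": [
    [[-0.0061,-0.00013,0],[0,0,0.0556]],
    [[-0.0061,-0.00013,0],[0,0,0.0556]],
    [[-0.0061,-0.00013,0],[0,0,0.0556]],
    [[-0.0061,-0.00013,0],[0,0,0.0556]],
    [[-0.0061,-0.00013,0],[0,0,0.0556]],
    [[-0.0061,-0.00013,0],[0,0,0.0556]],
    [[-0.0061,-0.00013,0],[0,0,0.0556]],
    [[0,0,0],[0,0,0]]
  ]
}}

```text
time_s: 6.9
eef_pos: [528.3, -220.8, 238.6]
ee_rot: [0.145, 0.833, 0.489, 0.212]
force: [6.5, -5.5, -8.2]
grip_width: 0.386
```

```bash
python3 st.py
python3 - <<'E'
from rig import ctrl,cams
from fit import *
o=[]
for n,b in(("scene",(130,230,300,400)),("top",(200,300,360,460))):
    i=cams.capture(n)[b[0]:b[1],b[2]:b[3],::-1]; o.append(cv2.resize(i,None,fx=4,fy=4,interpolation=cv2.INTER_CUBIC))
cv2.imwrite(f"pics/b3.png",np.hstack(o))
E
```

```text
t 6.9 j [-0.74  0.18  1.74  0.43  0.85 -2.03] w 0.386
F dial [  1.8  -5.  -10.6] F tool [-3.8  3.8 10.6] T [-0.56 -0.   -0.17]
grasp pt dial [ 96.5 -45.9  85.2] tool z dial [-0.003  0.    -1.   ] x [ 0.425  0.905 -0.001]
```

View pics/b3.png

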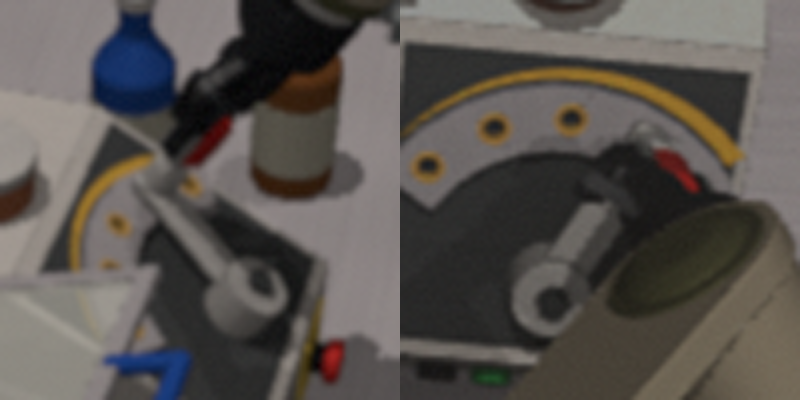

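Both crops show the lever swung to the right, with the fourth hole now under it and the lever still in the jaws. Now I'll let the pin down under control.

Emit:
{"fn": "play_rows", "kwargs": {
  "steps": [
    [[0,0,0.002],[0,0,0]],
    [[0,0,0.002],[0,0,0]],
    [[0,0,0.002],[0,0,0]],
    [[0,0,0.002],[0,0,0]],
    [[0,0,0.002],[0,0,0]],
    [[0,0,0.002],[0,0,0]],
    [[0,0,0],[0,0,0]]
  ]
}}

```text
time_s: 7.7
eef_pos: [532.9, -220.9, 231.0]
ee_rot: [0.146, 0.833, 0.49, 0.212]
force: [4.3, -5.0, -5.9]
grip_width: 0.38
```

```bash
python3 st.py
```

```text
t 7.7 j [-0.74  0.2   1.74  0.43  0.83 -2.03] w 0.38
F dial [ 1.1 -4.7 -7.4] F tool [-3.8  3.   7.4] T [-0.56  0.08 -0.09]
grasp pt dial [ 96.7 -45.7  76.4] tool z dial [-0.003 -0.    -1.   ] x [ 0.424  0.906 -0.001]
```

Emit:
{"fn": "play_rows", "kwargs": {
  "steps": [
    [[0,0,0.002],[0,0,0]],
    [[0,0,0.0015],[0,0,0]],
    [[0,0,0],[0,0,0]]
  ]
}}

```text
time_s: 8.0
eef_pos: [534.2, -221.0, 228.8]
ee_rot: [0.146, 0.833, 0.49, 0.212]
force: [2.6, -4.4, -5.3]
grip_width: 0.384
```

```bash
python3 st.py
```

```text
t 8.0 j [-0.74  0.2   1.74  0.43  0.82 -2.04] w 0.384
F dial [-0.1 -4.3 -6. ] F tool [-3.9  1.7  6. ] T [-0.55  0.13 -0.16]
grasp pt dial [ 96.7 -45.7  73.8] tool z dial [-0.003 -0.    -1.   ] x [ 0.424  0.906 -0.001]
```

Emit:
{"fn": "play_rows", "kwargs": {
  "steps": [
    [[0,0,0],[0,0,0]],
    [[0,0,0],[0,0,0]],
    [[0,0,0],[0,0,0]],
    [[0,0,0],[0,0,0]],
    [[0,0,0],[0,0,0]],
    [[0,0,0],[0,0,0]]
  ],
  "grip": 0
}}

```text
time_s: 8.6
eef_pos: [534.4, -220.3, 229.7]
ee_rot: [0.146, 0.833, 0.49, 0.213]
force: [-0.1, -0.3, -0.4]
grip_width: 0.998
```

```bash
python3 st.py
```

```text
t 8.6 j [-0.74  0.2   1.74  0.43  0.82 -2.04] w 0.998
F dial [-0.3 -0.3 -0.3] F tool [-0.4 -0.2  0.3] T [0.04 0.18 0.03]
grasp pt dial [ 97.3 -45.1  74.5] tool z dial [-0.002  0.001 -1.   ] x [ 0.424  0.906 -0.   ]
```

Emit:
{"fn": "play_rows", "kwargs": {
  "steps": [
    [[0,0,-0.02],[0,0,0]],
    [[0,0,-0.04],[0,0,0]],
    [[0,0,-0.04],[0,0,0]],
    [[0,0,-0.04],[0,0,0]],
    [[0,0,-0.04],[0,0,0]]
  ]
}}

```text
time_s: 9.1
eef_pos: [466.5, -215.6, 347.8]
ee_rot: [0.146, 0.833, 0.49, 0.213]
force: [0.8, 0.2, -0.1]
grip_width: 1.001
```

```bash
python3 st.py
python3 - <<'E'
from rig import ctrl,cams
from fit import *; from plan import *
p=np.array(json.load(open('p.json')));Rz,M=frames(p)
o=[]
for n,b in(("scene",(130,280,270,420)),("top",(170,320,320,470))):
    i=cams.capture(n)[b[0]:b[1],b[2]:b[3],::-1].copy(); o.append(cv2.resize(i,None,fx=2.66,fy=2.66,interpolation=cv2.INTER_CUBIC))
cv2.imwrite(f"pics/b4.png",np.hstack(o))
print('exp knob s',proj(s,hole(p,1,71))[0],'t',proj(t,hole(p,1,71))[0], 'undropped s',proj(s,hole(p,1,80))[0])
st=ctrl.sense()
vM=np.column_stack([Rz[:,1],Rz[:,0],-Rz[:,2]])
tg=guard(p,p[6])+[0,0,7+60]; print(tg)
n=12
u,r=twist(st['eef_pos'],st['ee_rot'],tg,vM,n); print(u.round(4),r.round(4))
for P,_ in roll(st['eef_pos'],st['ee_rot'],[(u,r)]*n)[::2]: print(P.round())
E
```

```text
t 9.1 j [-0.84 -0.03  1.68  0.4   1.13 -2.01] w 1.001
F dial [ 0.6  0.3 -0.5] F tool [0.5 0.4 0.5] T [ 0.02  0.24 -0.04]
grasp pt dial [ 97.4 -45.  210.8] tool z dial [-0.002  0.001 -1.   ] x [ 0.424  0.906 -0.   ]
exp knob s [345.99198378 166.32553941] t [424.73000465 244.25986629] undropped s [347.64261063 164.42648839]
[485.44122907  97.37650216 347.28587559]
[ 0.0341 -0.0087  0.0015] [ 0.055  -0.0118 -0.0453]
[ 474. -191.  352.]
[ 484. -139.  353.]
[491. -87. 353.]
[494. -34. 352.]
[494.  19. 351.]
[489.  71. 348.]
```

View pics/b4.png

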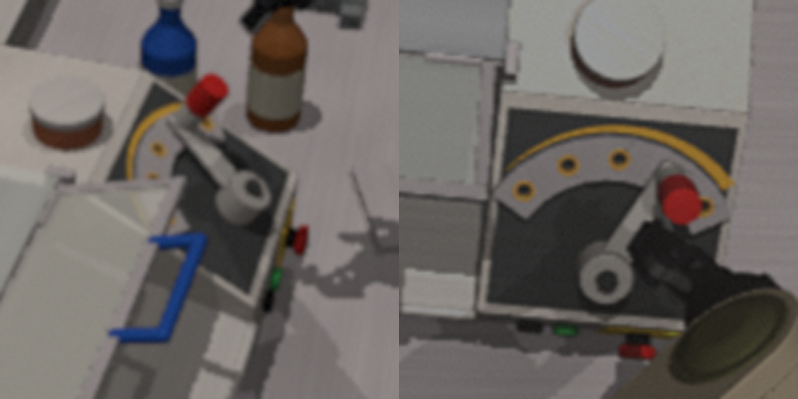

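The scene crop shows the knob at about (347.8,166.1), the predicted home position. The top crop shows it at about (426,245), against a prediction of (424.7,244.3). I'll check this with colour centroids before going on.

```bash
cat > knob.py <<'E'
from rig import ctrl,cams
from fit import *
import sys
p=np.array(json.load(open('p.json')));Rz,M=frames(p)
def cen(i,b):
    i=i[b[0]:b[1],b[2]:b[3]].astype(float)  # BGR
    w=((i[:,:,2]>90)&(i[:,:,2]>2.2*i[:,:,1])&(i[:,:,2]>2.2*i[:,:,0]))
    w=w.astype(np.uint8); n,l,s_,c=cv2.connectedComponentsWithStats(w); k=1+np.argmax(s_[1:,4])
    return c[k]+[b[2],b[0]], s_[k]
bs=(145,195,320,372); bt=(215,262,380,450)
I=[(cv2.imread('pics/scene0.png'),cv2.imread('pics/top0.png')),(cams.capture('scene')[:,:,::-1],cams.capture('top')[:,:,::-1])]
for a,b in I:
    ca,sa=cen(a,bs); cb,sb=cen(b,bt); X,e=tri([s,t],[ca,cb]); d=M.T@(X-p[:3])
    print(ca.round(1),sa,cb.round(1),sb,'dial',d.round(1),'r',np.hypot(d[0],d[1]).round(1),'ang',np.degrees(np.arctan2(-d[1],d[0])).round(2),'err',round(e,2))
for h in (71,80): print(h,proj(s,hole(p,1,h))[0]-proj(s,hole(p,0,71))[0],proj(t,hole(p,1,h))[0]-proj(t,hole(p,0,71))[0])
E
python3 knob.py
```

```text
[340.6 170.6] [ 13  20  15  13 104] [406.2 240.5] [ 20  18  14  15 154] dial [106.2   1.2  85.4] r 106.2 ang -0.63 err 0.61
[347.3 163.6] [ 20  13  15  13 107] [425.9 245.9] [ 39  21  15  18 173] dial [ 96.1 -45.4  81.3] r 106.3 ang 25.27 err 0.43
71 [ 6.98594966 -7.51244259] [18.88929894  5.86304237]
80 [ 8.63657651 -9.41149362] [19.50770216  7.2617741 ]
```

The change between pictures fits the pin home in the next hole, with the knob at the same height and about 25° swung. Now the guard.

Emit:
{"fn": "play_rows", "kwargs": {
  "steps": [
    [[0.0341,-0.0087,0.0015],[0.055,-0.0118,-0.0453]],
    [[0.0341,-0.0087,0.0015],[0.055,-0.0118,-0.0453]],
    [[0.0341,-0.0087,0.0015],[0.055,-0.0118,-0.0453]],
    [[0.0341,-0.0087,0.0015],[0.055,-0.0118,-0.0453]],
    [[0.0341,-0.0087,0.0015],[0.055,-0.0118,-0.0453]],
    [[0.0341,-0.0087,0.0015],[0.055,-0.0118,-0.0453]],
    [[0.0341,-0.0087,0.0015],[0.055,-0.0118,-0.0453]],
    [[0.0341,-0.0087,0.0015],[0.055,-0.0118,-0.0453]],
    [[0.0341,-0.0087,0.0015],[0.055,-0.0118,-0.0453]],
    [[0.0341,-0.0087,0.0015],[0.055,-0.0118,-0.0453]],
    [[0.0341,-0.0087,0.0015],[0.055,-0.0118,-0.0453]],
    [[0.0341,-0.0087,0.0015],[0.055,-0.0118,-0.0453]],
    [[0,0,0],[0,0,0]]
  ],
  "grip": 1
}}

```text
time_s: 10.6
eef_pos: [485.5, 100.8, 343.2]
ee_rot: [-0.005, 0.729, 0.684, -0.001]
force: [-0.4, -0.7, -0.4]
grip_width: -0.002
```

```bash
cat > g.py <<'E'
from rig import ctrl,cams
from fit import *; from plan import *
p=np.array(json.load(open('p.json')));Rz,M=frames(p)
vM=np.column_stack([Rz[:,1],Rz[:,0],-Rz[:,2]])
st=ctrl.sense(); T0=rot(st['ee_rot']).as_matrix()
print('t',st['time_s'],'pos',st['eef_pos'].round(1),'j',st['joints'].round(2),'F',st['force'].round(1),'w',round(st['grip_width'],3))
for th in (p[6],.7,.55,.4,.25,.1,0,-.05):
    d,r=rel(st['eef_pos'],st['ee_rot'],guard(p,th)+[0,0,7],vM); print(round(th,2),'shift mm',(d*750).round(1),'norm',d.round(4),'rot',r.round(3))
E
python3 g.py
python3 - <<'E'
from fit import *
o=[]
for n,b in(("scene",(170,320,250,400)),("top",(180,330,210,360))):
    i=cams.capture(n)[b[0]:b[1],b[2]:b[3],::-1].copy(); o.append(cv2.resize(i,None,fx=2.66,fy=2.66,interpolation=cv2.INTER_CUBIC))
cv2.imwrite(f"pics/b5.png",np.hstack(o))
E
```

```text
t 10.6 pos [485.5 100.8 343.2] j [-0.03  0.2   1.36  0.01  1.59 -1.54] F [-0.4 -0.7 -0.4] w -0.002
0.86 shift mm [-3.7  0.6 55.9] norm [-0.0049  0.0008  0.0745] rot [-0.011 -0.006  0.007]
0.7 shift mm [-3.8 -6.7 84.5] norm [-0.005  -0.0089  0.1126] rot [-0.011 -0.006  0.007]
0.55 shift mm [ -3.9  -9.2 111.3] norm [-0.0052 -0.0122  0.1485] rot [-0.011 -0.006  0.007]
0.4 shift mm [ -4.   -7.6 138.3] norm [-0.0053 -0.0102  0.1844] rot [-0.011 -0.006  0.007]
0.25 shift mm [ -4.2  -2.1 164.7] norm [-0.0056 -0.0027  0.2196] rot [-0.011 -0.006  0.007]
0.1 shift mm [ -4.3   7.4 189.9] norm [-0.0058  0.0098  0.2532] rot [-0.011 -0.006  0.007]
0 shift mm [ -4.5  15.7 205.9] norm [-0.006   0.021   0.2745] rot [-0.011 -0.006  0.007]
-0.05 shift mm [ -4.5  20.5 213.5] norm [-0.006   0.0273  0.2847] rot [-0.011 -0.006  0.007]
```

View pics/b5.png

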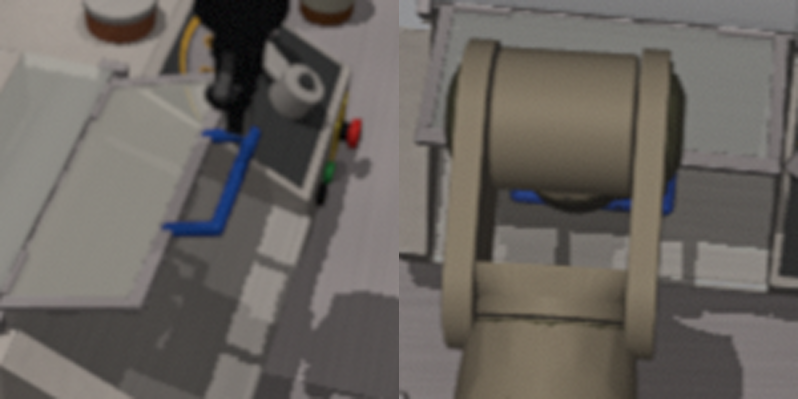

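The scene crop shows the closed tips at (235,130), above the blue bar, which runs from (215,230) to (250,130). I'll go down towards it.

Emit:
{"fn": "play_rows", "kwargs": {
  "steps": [
    [[-0.005,0.0008,0.015],[-0.011,-0.006,0.007]],
    [[0,0,0.02],[0,0,0]],
    [[0,0,0.015],[0,0,0]],
    [[0,0,0.008],[0,0,0]],
    [[0,0,0.004],[0,0,0]],
    [[0,0,0],[0,0,0]]
  ]
}}

```text
time_s: 11.3
eef_pos: [486.1, 94.2, 298.6]
ee_rot: [0.002, 0.733, 0.68, 0.001]
force: [-0.1, 0.5, 0.0]
grip_width: 0.003
```

```bash
python3 g.py|head -2
python3 - <<'E'
from fit import *
o=[]
for n,b in(("scene",(190,290,290,390)),("top",(210,310,230,330))):
    i=cams.capture(n)[b[0]:b[1],b[2]:b[3],::-1].copy(); o.append(cv2.resize(i,None,fx=4,fy=4,interpolation=cv2.INTER_CUBIC))
cv2.imwrite(f"pics/b6.png",np.hstack(o))
E
```

```text
t 11.3 pos [486.1  94.2 298.6] j [-0.05  0.2   1.47 -0.    1.47 -1.54] F [-0.1  0.5  0. ] w 0.003
0.86 shift mm [ 3.1 -0.9 11.3] norm [ 0.0042 -0.0012  0.015 ] rot [ 0.005  0.    -0.006]
```

View pics/b6.png

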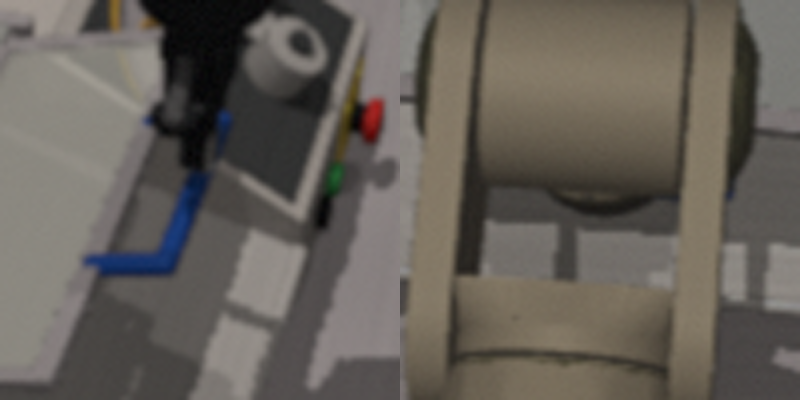

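Run:
```python
from fit import *
c=lambda q:(np.array(q)-[290,190])*4
P=np.array([486.1,94.2,298.6])
for dz in(0,-11):
  for dx in (-11,0,11): print(dz,dx,c(proj(s,P+[dx,0,dz])[0]).round())
```

```text
0 -11 [212. 167.]
0 0 [193. 164.]
0 11 [174. 161.]
-11 -11 [211. 181.]
-11 0 [192. 178.]
-11 11 [174. 175.]
```

Emit:
{"fn": "play_rows", "kwargs": {
  "steps": [
    [[0,0,0.004],[0,0,0]],
    [[0,0,0.004],[0,0,0]],
    [[0,0,0.004],[0,0,0]],
    [[0,0,0.003],[0,0,0]],
    [[0,-0.0016,0.0064],[0,0,0]],
    [[0,-0.0016,0.0064],[0,0,0]],
    [[0,-0.0016,0.0064],[0,0,0]],
    [[0,-0.0016,0.0064],[0,0,0]]
  ]
}}

```text
time_s: 12.2
eef_pos: [481.1, 94.7, 267.7]
ee_rot: [0.001, 0.733, 0.68, 0.001]
force: [-1.8, -0.0, 1.3]
grip_width: -0.003
```

```bash
python3 g.py
python3 - <<'E'
from fit import *
o=[]
for n,b in(("scene",(190,290,290,390)),("top",(210,310,230,330))):
    i=cams.capture(n)[b[0]:b[1],b[2]:b[3],::-1].copy(); o.append(cv2.resize(i,None,fx=4,fy=4,interpolation=cv2.INTER_CUBIC))
cv2.imwrite(f"pics/b7.png",np.hstack(o))
E
```

```text
t 12.2 pos [481.1  94.7 267.7] j [-0.04  0.21  1.54 -0.    1.39 -1.54] F [-1.8 -0.   1.3] w -0.003
0.86 shift mm [  3.    4.2 -19.6] norm [ 0.004   0.0055 -0.0261] rot [ 0.005  0.    -0.006]
0.7 shift mm [ 2.9 -3.5  8.9] norm [ 0.0039 -0.0047  0.0119] rot [ 0.005  0.    -0.006]
0.55 shift mm [ 2.9 -6.3 35.8] norm [ 0.0039 -0.0084  0.0477] rot [ 0.005  0.    -0.006]
0.4 shift mm [ 2.9 -5.1 62.7] norm [ 0.0039 -0.0068  0.0836] rot [ 0.005  0.    -0.006]
0.25 shift mm [ 3.   0.1 89.2] norm [4.000e-03 1.000e-04 1.189e-01] rot [ 0.005  0.    -0.006]
0.1 shift mm [  3.    9.2 114.6] norm [0.004  0.0123 0.1528] rot [ 0.005  0.    -0.006]
0 shift mm [  3.1  17.3 130.6] norm [0.0041 0.0231 0.1741] rot [ 0.005  0.    -0.006]
-0.05 shift mm [  3.1  22.  138.3] norm [0.0041 0.0293 0.1844] rot [ 0.005  0.    -0.006]
```

View pics/b7.png

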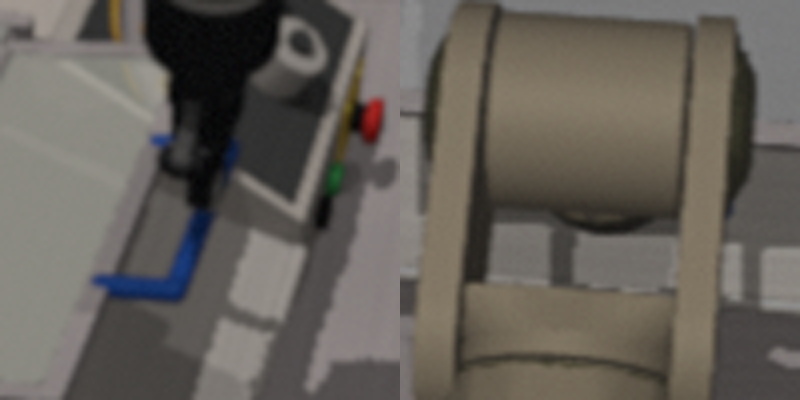

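The scene crop shows the bar under the tips at (203,205), and the guard has come down with them. Contact force is about 2 N. Continuing along the arc.

Emit:
{"fn": "play_rows", "kwargs": {
  "steps": [
    [[0,-0.0011,0.006],[0,0,0]],
    [[0,-0.0011,0.006],[0,0,0]],
    [[0,-0.001,0.006],[0,0,0]],
    [[0,-0.001,0.006],[0,0,0]],
    [[0,-0.0005,0.006],[0,0,0]],
    [[0,-0.0005,0.006],[0,0,0]],
    [[0,-0.0003,0.006],[0,0,0]],
    [[0,0,0.006],[0,0,0]],
    [[0,0.0001,0.006],[0,0,0]],
    [[0,0.0003,0.006],[0,0,0]],
    [[0,0.0004,0.006],[0,0,0]],
    [[0,0.0006,0.006],[0,0,0]],
    [[0,0.0008,0.006],[0,0,0]]
  ]
}}

```text
time_s: 13.6
eef_pos: [479.2, 94.8, 209.3]
ee_rot: [0.002, 0.733, 0.68, 0.001]
force: [-1.1, -0.1, 1.2]
grip_width: 0.003
```

```bash
python3 g.py
python3 - <<'E'
from fit import *
o=[]
for n,b in(("scene",(190,290,290,390)),("top",(210,310,230,330))):
    i=cams.capture(n)[b[0]:b[1],b[2]:b[3],::-1].copy(); o.append(cv2.resize(i,None,fx=4,fy=4,interpolation=cv2.INTER_CUBIC))
cv2.imwrite(f"pics/b8.png",np.hstack(o))
E
```

```text
t 13.6 pos [479.2  94.8 209.3] j [-0.04  0.25  1.64 -0.    1.25 -1.54] F [-1.1 -0.1  1.2] w 0.003
0.86 shift mm [  3.    6.4 -78. ] norm [ 0.004   0.0085 -0.104 ] rot [ 0.005  0.    -0.006]
0.7 shift mm [  3.   -1.3 -49.5] norm [ 0.004  -0.0017 -0.066 ] rot [ 0.005  0.    -0.006]
0.55 shift mm [  3.   -4.1 -22.7] norm [ 0.0039 -0.0055 -0.0302] rot [ 0.005  0.    -0.006]
0.4 shift mm [ 3.  -2.9  4.3] norm [ 0.004  -0.0039  0.0057] rot [ 0.005  0.    -0.006]
0.25 shift mm [ 3.   2.3 30.8] norm [0.004  0.0031 0.041 ] rot [ 0.005  0.    -0.006]
0.1 shift mm [ 3.  11.4 56.2] norm [0.0041 0.0152 0.0749] rot [ 0.005  0.    -0.006]
0 shift mm [ 3.1 19.5 72.2] norm [0.0041 0.0261 0.0963] rot [ 0.005  0.    -0.006]
-0.05 shift mm [ 3.1 24.2 79.9] norm [0.0041 0.0323 0.1065] rot [ 0.005  0.    -0.006]
```

View pics/b8.png

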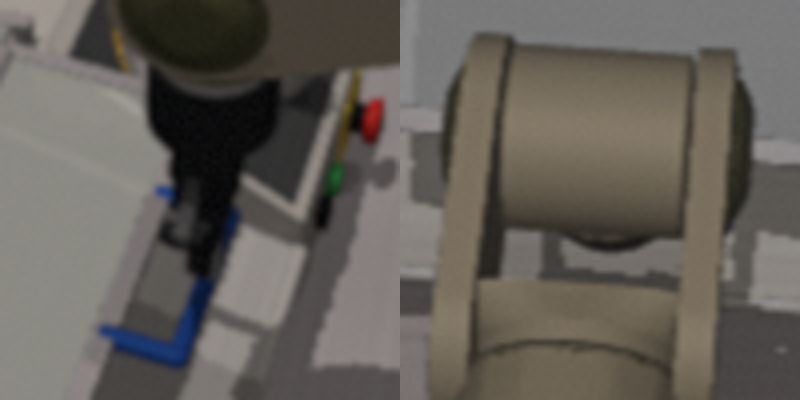

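Emit:
{"fn": "play_rows", "kwargs": {
  "steps": [
    [[0,0.0005,0.006],[0,0,0]],
    [[0,0.0005,0.006],[0,0,0]],
    [[0,0.0006,0.006],[0,0,0]],
    [[0,0.0008,0.006],[0,0,0]],
    [[0,0.001,0.006],[0,0,0]],
    [[0,0.001,0.006],[0,0,0]],
    [[0,0.0015,0.006],[0,0,0]],
    [[0,0.0017,0.006],[0,0,0]],
    [[0,0.002,0.006],[0,0,0]],
    [[0,0.002,0.006],[0,0,0]],
    [[0,0.002,0.005],[0,0,0]]
  ]
}}

```text
time_s: 14.8
eef_pos: [489.3, 94.1, 160.4]
ee_rot: [0.001, 0.733, 0.68, 0.001]
force: [-0.7, -0.7, 1.0]
grip_width: 0.005
```

```bash
python3 g.py
python3 - <<'E'
from fit import *
o=[]
for n,b in(("scene",(190,290,290,390)),("top",(210,310,230,330))):
    i=cams.capture(n)[b[0]:b[1],b[2]:b[3],::-1].copy(); o.append(cv2.resize(i,None,fx=4,fy=4,interpolation=cv2.INTER_CUBIC))
cv2.imwrite(f"pics/b9.png",np.hstack(o))
E
```

```text
t 14.8 pos [489.3  94.1 160.4] j [-0.05  0.32  1.68 -0.    1.14 -1.54] F [-0.7 -0.7  1. ] w 0.005
0.86 shift mm [   3.    -3.7 -126.9] norm [ 0.004  -0.0049 -0.1692] rot [ 0.004  0.    -0.006]
0.7 shift mm [  2.9 -11.3 -98.4] norm [ 0.0039 -0.0151 -0.1312] rot [ 0.004  0.    -0.006]
0.55 shift mm [  2.9 -14.2 -71.6] norm [ 0.0039 -0.0189 -0.0954] rot [ 0.004  0.    -0.006]
0.4 shift mm [  2.9 -12.9 -44.6] norm [ 0.0039 -0.0172 -0.0595] rot [ 0.004  0.    -0.006]
0.25 shift mm [  3.   -7.7 -18.2] norm [ 0.0039 -0.0103 -0.0242] rot [ 0.004  0.    -0.006]
0.1 shift mm [3.  1.4 7.2] norm [0.004  0.0019 0.0096] rot [ 0.004  0.    -0.006]
0 shift mm [ 3.   9.6 23.3] norm [0.0041 0.0128 0.031 ] rot [ 0.004  0.    -0.006]
-0.05 shift mm [ 3.1 14.3 30.9] norm [0.0041 0.019  0.0413] rot [ 0.004  0.    -0.006]
```

View pics/b9.png

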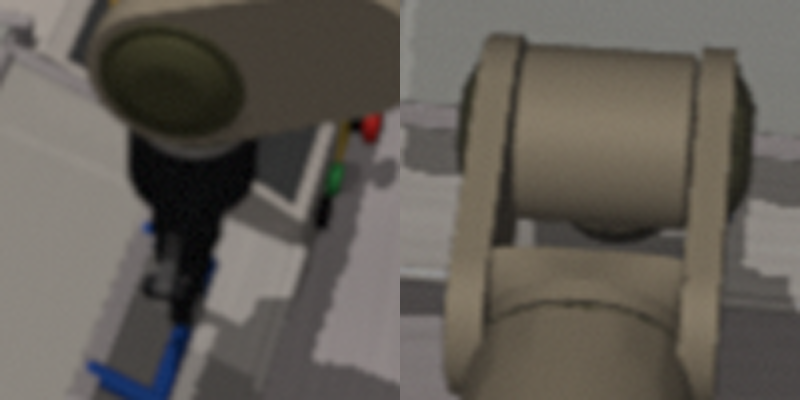

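Emit:
{"fn": "play_rows", "kwargs": {
  "steps": [
    [[0,0.0016,0.004],[0,0,0]],
    [[0,0.0016,0.004],[0,0,0]],
    [[0,0.0016,0.004],[0,0,0]],
    [[0,0.0016,0.004],[0,0,0]],
    [[0,0.0013,0.003],[0,0,0]],
    [[0,0.001,0.002],[0,0,0]],
    [[0,0.001,0.002],[0,0,0]],
    [[0,0,0],[0,0,0]]
  ]
}}

```text
time_s: 15.7
eef_pos: [496.9, 93.5, 143.5]
ee_rot: [0.002, 0.733, 0.68, 0.001]
force: [0.1, 0.7, 0.1]
grip_width: -0.001
```

```bash
python3 g.py|grep -v '0\.[1-9]'; python3 g.py | head -1
```

```text
0 shift mm [3.1 2.1 6.4] norm [0.0041 0.0028 0.0085] rot [ 0.005  0.    -0.006]
-0.05 shift mm [ 3.1  6.7 14.1] norm [0.0041 0.009  0.0188] rot [ 0.005  0.    -0.006]
t 15.7 pos [496.9  93.5 143.5] j [-0.05  0.36  1.68 -0.    1.1  -1.54] F [0.1 0.7 0.1] w -0.001
```

Emit:
{"fn": "play_rows", "kwargs": {
  "steps": [
    [[0,0.0007,0.0015],[0,0,0]],
    [[0,0.0007,0.0015],[0,0,0]],
    [[0,0.0007,0.0015],[0,0,0]],
    [[0,0.0007,0.0015],[0,0,0]],
    [[0,0,0],[0,0,0]]
  ]
}}

```text
time_s: 16.2
eef_pos: [499.0, 93.3, 139.1]
ee_rot: [0.002, 0.733, 0.68, 0.001]
force: [-0.4, 0.3, 0.6]
grip_width: -0.003
```

Emit:
{"fn": "play_rows", "kwargs": {
  "steps": [
    [[0,0,0.0015],[0,0,0]],
    [[0,0,0.0015],[0,0,0]],
    [[0,0,0],[0,0,0]]
  ]
}}

```text
time_s: 16.5
eef_pos: [499.2, 93.3, 138.6]
ee_rot: [0.002, 0.733, 0.68, 0.002]
force: [-5.1, -0.8, 16.1]
grip_width: 0.003
```

The force rose to 16 N at z 138.6, which puts the bar at about 132 mm, so the guard is on its stop. I'll back off upward and then clear of it.

Emit:
{"fn": "play_rows", "kwargs": {
  "steps": [
    [[0,0,-0.002],[0,0,0]],
    [[0,-0.001,-0.01],[0,0,0]],
    [[0,-0.005,-0.03],[0,0,0]],
    [[0,-0.01,-0.05],[0,0,0]],
    [[0,-0.02,-0.06],[0,0,0]],
    [[0,-0.03,-0.06],[0,0,0]],
    [[0.04,-0.03,0],[0,0,0]],
    [[0.06,-0.02,0],[0,0,0]],
    [[0.06,-0.02,0],[0,0,0]],
    [[0.06,-0.02,0],[0,0,0]],
    [[0.06,-0.02,0],[0,0,0]],
    [[0.05,-0.02,0],[0,0,0]],
    [[0,0,0],[0,0,0]]
  ]
}}

```text
time_s: 17.8
eef_pos: [368.2, 354.4, 294.8]
ee_rot: [0.001, 0.731, 0.682, 0.001]
force: [-0.4, 0.0, -0.7]
grip_width: 0.002
```

```bash
python3 knob.py
python3 - <<'E'
from fit import *
p=np.array(json.load(open('p.json')))
for n in("scene","top"):
    i=cams.capture(n)[:,:,::-1].copy(); cv2.imwrite(f"pics/{n}9.png",i)
    c=s if n=="scene" else t
    b=(130,300,180,400) if n=="scene" else (100,310,200,460)
    print(n,proj(c,guard(p,0)),proj(c,guard(p,.05)),cams.tip_of(n,"guard_handle"))
    j=i[b[0]:b[1],b[2]:b[3]]; cv2.imwrite(f"pics/{n}9z.png",cv2.resize(j,None,fx=2.8,fy=2.8,interpolation=cv2.INTER_CUBIC))
E
```

```text
[340.6 170.6] [ 13  20  15  13 104] [406.2 240.5] [ 20  18  14  15 154] dial [106.2   1.2  85.4] r 106.2 ang -0.63 err 0.61
[347.2 163.5] [ 20  13  15  13 105] [426.  246.5] [ 39  23  15  16 160] dial [ 95.4 -45.6  81.8] r 105.8 ang 25.54 err 0.75
71 [ 6.98594966 -7.51244259] [18.88929894  5.86304237]
80 [ 8.63657651 -9.41149362] [19.50770216  7.2617741 ]
scene [[331.12584715 277.34511887]] [[332.81294549 275.74216344]] [{'pixel': [330.4, 275.9], 'p': 0.85}]
top [[286.96489575 259.21807148]] [[286.64672176 260.52109152]] [{'pixel': [288.3, 261.2], 'p': 0.75}]
```

View pics/scene9z.png

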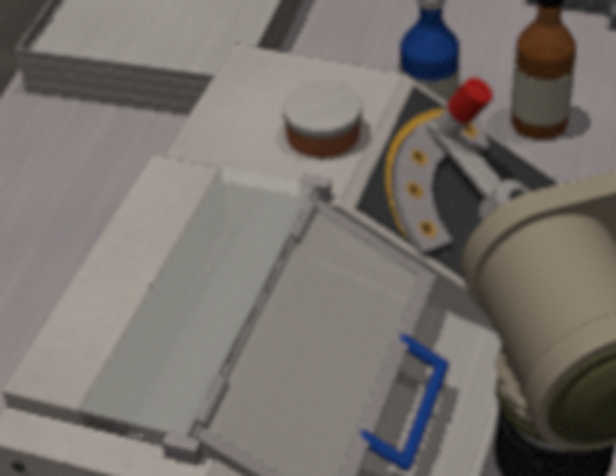

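View pics/top9.png

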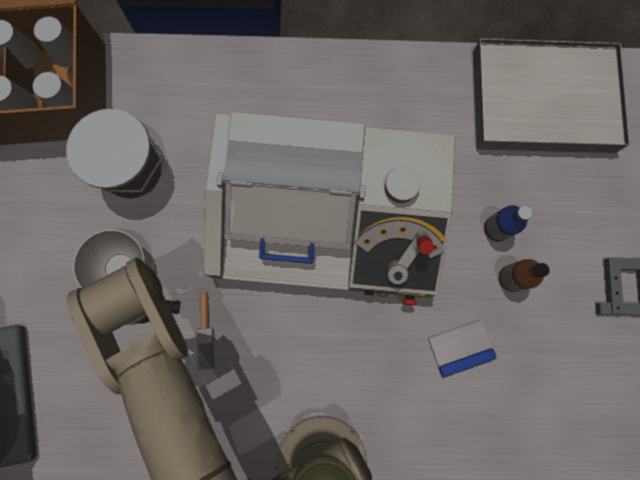

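The scene view shows the guard closed with the handle near (330,276), and the knob home at (347,164). The top view shows the lever in the fourth hole, with its knob at (426,246), and the tin, bottles, knife, brush and bowl where they were. I'm handing in now.

```bash
python3 -c "
from rig import ctrl
print(ctrl.sense()['force'].round(1)); print(ctrl.finish_job())"
```

```text
[-0.  -0.1 -0.8]
the job is handed in; nothing more can be done
None
```

I set the gap lever one hole towards the thick end of the wedge with its pin home, then shut the guard. I handed the job in at about 18 s with the arm clear and touching nothing.

- **Gap lever:** I gripped the red knob, drew the pin about 11–12 mm and swung the lever 25° to the sheeter's right. I then let the pin down with the knob still in the jaws. It came to within about 0.3 mm of its starting (home) height, so it is well into the hole and not resting on the plate. The pictures after release also fit the pin being home rather than resting on the plate.
- **Guard:** I pressed the blue bow down with closed fingertips, at 1–2 N along the arc. The force rose to 16 N when the bar was about 132 mm up, which is the given shut height. The last pictures put the handle within about 2 pixels of the shut position.
- **Disagreements:** In the final pictures the knob reads about 26° of swing and about 4 mm lower than at the start. I put both down to picture noise of 1–2 pixels, because the arm's own readings gave 25.1° and home height.
- **Bystanders:** The tin, both bottles, bench knife, brush and bowl look unmoved in the final top view.

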